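# Put the dropper bottles and the stacked cartons on their marked places

### The job

Put the bench in order: stand the yellow dropper bottle in the yellow coaster and the green-nozzled one in the green coaster, and bring the purple-and-white carton squarely inside the purple outline on the grey mat. The small carton lying on that carton must not ride along: lift it off first and set it down flat on the bare worktop, and once the big carton is in its outline lay it back flat on top, lengthwise and without overhang. Do not tip anything over, and leave the beaker and the black-lidded jar where they stand.

Things in the scene. Friction and masses are not known exactly. Their poses are not given: they have to be found in the camera images.
- dropper_yellow: Squeeze dropper bottle with a yellow body and a white pointed nozzle, standing upright, loose, about 30 g. Cylindrical body 29 mm in diameter up to 45 mm above its underside, then a tapering nozzle (17 mm at most) up to 87 mm. Origin: centre of the underside, z up its axis.
- dropper_green: Squeeze dropper bottle with a white body and a green pointed nozzle, standing upright, loose, about 30 g. Cylindrical body 31 mm in diameter up to 50 mm above its underside, then a tapering nozzle (19 mm at most) up to 96 mm. Origin: centre of the underside, z up its axis.
- carton_purple: Closed purple-and-white printed carton, alone of its kind on the open worktop (similar ones stand far back under the shelf), 63 mm (its x) by 93 mm (its y), 45 mm high, lying flat, loose, about 90 g; at the start the small carton lies on its top. Origin: centre of the underside, z up. Either way round along its length is right.
- carton_small: Small flat closed carton, white with a little blue print, 42 mm (its x) by 70 mm (its y), 12 mm thick, loose, about 50 g; at the start it lies lengthwise on the middle of the top of the purple-and-white carton (within 5 mm and 5 degrees), which shows purple and white for about 10 mm all round it. Origin: centre of the underside, z up.
- coaster_yellow: Yellow round coaster with a raised lip, fixed to the worktop, place of the yellow dropper bottle. Outer diameter 68 mm, lip top 12 mm above the worktop, inside the lip 58 mm in diameter, dark inner floor 4 mm above the worktop. Origin: centre of its underside on the worktop, z up.
- coaster_green: Green round coaster with a raised lip, fixed to the worktop, place of the green-nozzled dropper bottle; same shape as the yellow one (outer 68 mm, lip top at 12 mm, inside 58 mm, floor 4 mm above the worktop). Origin: centre of its underside on the worktop, z up.
- carton_pad: Flat light-grey rectangular mat with a purple outline, fixed to the worktop, place of the purple-and-white carton. Mat 99 mm (its x) by 129 mm (its y), 3 mm thick; the outline's inside measures 83 mm (x) by 113 mm (y), so that the carton lies in it with its length along the mat's length and 10 mm of grey all round. Origin: centre of its underside on the worktop, z up.
- beaker: Bystander: small empty clear glass beaker, 57 mm wide with its spout, 60 mm high, loose, standing on the right of the work (-y). Leave it alone. Origin: centre of its underside.
- jar_black: Bystander: small clear jar with a black lid, 41 mm in diameter, 33 mm high, loose, standing on the left of the work (+y). Leave it alone. Origin: centre of its underside.
Mind the look-alikes: they are no part of the job. What is shaped like the dropper_yellow but pink, red or turquoise is not meant.

How it is judged:
On the way, in this order (a step that is already met when the one before it is completed fails the run):
1. the small carton has been set aside flat on the worktop, off the purple-and-white carton, and let go (height (world z) of carton_small below 0.012 m and angle between carton_small's own z axis and vertical below 0.1 rad and contact force between carton_small and the fingers below 0.5 N and linear speed of carton_small below 0.02 m/s), for 0.2 s.
2. the purple-and-white carton lies inside the purple outline, let go (x of carton_purple in the frame of carton_pad between -0.011 and 0.011 m and y of carton_purple in the frame of carton_pad between -0.011 and 0.011 m and z of carton_purple in the frame of carton_pad between 0 and 0.007 m and angle between the x axis of carton_purple and the x axis of carton_pad, either way round below 0.2 rad and angle between carton_purple's own z axis and vertical below 0.1 rad and contact force between carton_purple and the fingers below 0.5 N and linear speed of carton_purple below 0.02 m/s), for 0.2 s.
3. the small carton lies back on top of the purple-and-white carton, let go (x of carton_small in the frame of carton_purple between -0.014 and 0.014 m and y of carton_small in the frame of carton_purple between -0.015 and 0.015 m and z of carton_small in the frame of carton_purple between 0.041 and 0.049 m and angle between the x axis of carton_small and the x axis of carton_purple, either way round below 0.3 rad and angle between carton_small's own z axis and vertical below 0.1 rad and contact force between carton_small and the fingers below 0.5 N and linear speed of carton_small below 0.02 m/s), for 0.2 s.
At the end, for the whole second after the job is handed in: Each dropper stands upright in its colour's coaster (within 15 mm of centre); the big carton lies flat on the mat within 11 mm of its centre per side and 0.2 rad, the small one flat on its top within 14 mm across, 15 mm along and 0.3 rad (either way round); all released and at rest (all of step 2 and all of step 3 and horizontal distance between dropper_yellow and coaster_yellow below 0.015 m and z of dropper_yellow in the frame of coaster_yellow between 0 and 0.008 m and angle between each of dropper_yellow, dropper_green's own z axis and vertical below 0.1 rad and contact force between each of dropper_yellow, dropper_green and the fingers below 0.5 N and linear speed of each of dropper_yellow, dropper_green below 0.02 m/s and horizontal distance between dropper_green and coaster_green below 0.015 m and z of dropper_green in the frame of coaster_green between 0 and 0.008 m); the robot touches nothing.
It fails at once if one of the four things handled is tipped over (tilted by more than 0.7 rad) (angle between any of dropper_yellow, dropper_green, carton_purple, carton_small's own z axis and vertical above 0.7 rad).
It fails at once if the beaker or the black-lidded jar is moved by more than 20 mm (distance of any of beaker, jar_black from where it was at the start of the episode above 0.02 m).
It also fails if it takes over 120 s, if anything falls off the work surface, if the arm or the gripper's body presses on something with over 40 N, if the wrist force passes 120 N, or if a joint passes its speed limit or range.

### The arm

A 6-joint arm with a two-finger parallel gripper is mounted at the origin on a cart in front of the work surface, level with it; the furniture and walls round the work are solid. World frame = base frame: x ahead of the robot, y to its left, z up, the work surface at z = 0. Lengths are in m, angles in rad, forces in N, time in s.
With the tool pointing down it reaches from about 0.3 to 0.825 m from the base axis. Payload 5.4 kg.
Tool frame: the origin (TCP) lies at the very end of the fingers, on their centre line; the grasp point (between the pads) lies 19 mm behind it; z points along the fingers, x is the direction in which the jaws open and shut, and the axes are right-handed (so a half turn about z gives the same grasp; the last joint's range is limited). The gripper opens to 92 mm and grips with 3 to 60 N. Pads are 20 mm wide; open, the fingers measure 128 mm over their backs; the gripper's body (75 mm by 189 mm) begins 69 mm behind the grasp point.
Start: joints at [0.976, 0.158, 1.597, -0, 1.386, -0.21], TCP at [0.216, 0.533, 0.215] pointing down, gripper open.
Joint ranges: [-2.91, 2.91], [-0.94, 2.29], [0.18, 2.7], [-1.29, 4.43], [0.17, 2.64], [-3, 3]. Speed limits (rad/s): [2.57, 2.57, 3.14, 3.14, 3.14, 3.14].

### API

Orientations are given as a rotation vector (axis times angle).
In Python, from workcell import bot gives the robot as it stands. Calls block until the motion is done:
- bot.goto(position, orientation): joint-space move of the TCP to a pose.
- bot.line_to(position, rot=None, max_speed=0.15): straight line of the TCP; rot=None keeps the orientation; max_speed is the mean speed in m/s.
- bot.set_joints(angles): joint-space move.
- bot.set_gripper(opening, newtons=None): opening from 0.0 (shut) to 1.0 (fully open); newtons is the grip in N (None keeps the last); returns when the fingers have stopped.
- bot.hold(seconds).
- bot.inverse_kinematics(position, orientation): joint angles nearest the present ones, or None.
- bot.read_camera(name): name is "scene" or "top" or "wrist"; returns a dict with "pixels" (420x560x3 uint8, blue, green, red), "fx", "fy", "cx", "cy" (pixels), "R" (3x3) and "t" (3): a world point X has camera coordinates R X + t. Camera axes: x right, y down, z forward; pixel columns grow to the right and rows downward; lengths in m; the calibration is good to about 2 mm. A picture is of the moment at which its call begins. There is no depth.
A pose or a line that the arm cannot do raises bot.MotionError and nothing moves.
- bot.job_done(): hands the job in, once; it reports no verdict.
Readings, each from a call of its own:
- bot.current_clock(): time.
- bot.current_joints(): joint angles.
- bot.current_joint_vel(): joint speeds.
- bot.current_effort(): joint torques, N m.
- bot.current_ee_pos(): TCP position.
- bot.current_tool_rot(): TCP orientation.
- bot.current_contact_force(): force on the tool from outside, world axes, zero at the start.
- bot.current_ft_torque(): the same for the moment, N m.
- bot.current_opening(): opening from 0.0 (shut) to 1.0 (fully open).
Only numpy, scipy, OpenCV 4.12 (cv2) and the standard library are available. Lean on these libraries where they do the work, as an engineer would, in place of code of your own. Each camera call takes 0.05 s, during which the arm holds its last target.

## Working session

There is one attempt and no reset: what is moved stays moved. The work goes in short steps, each a Python script; the robot and the scene stay as the last script left them, time stands still between calls to the robot, and variables do not carry over. Pictures are saved under pics/ and viewed, and the job is handed in when it is done.

```bash
mkdir -p pics; ls; python3 - <<'E'
from workcell import bot
import cv2
for n in ["scene","top","wrist"]:
    c=bot.read_camera(n); cv2.imwrite(f"pics/{n}0.png",c["pixels"]); print(n,c["fx"],c["cx"],c["cy"],c["R"],c["t"])
print(bot.current_clock(),bot.current_tool_rot())
E
```

```text
pics
scene 440.4264369029991 278.50841358764916 205.87916078244956 [[ 0.90051015 -0.4347031   0.01070923]
 [-0.20629911 -0.44878023 -0.86950387]
 [ 0.38278212  0.78078775 -0.49381001]] [-0.51030133  0.16314106  0.96274161]
top 413.7776051689181 278.60119014113786 213.46409785387198 [[ 0.01941762 -0.99964166  0.01842579]
 [-0.98384202 -0.02238494 -0.17763389]
 [ 0.1779827  -0.01467884 -0.98392413]] [-0.00981508  0.57964899  0.88932832]
wrist 315.03648019828785 278.746707614296 213.29058156788 [[ 0.375814    0.92669263 -0.00214705]
 [ 0.89763174 -0.3634509   0.24932049]
 [ 0.23026311 -0.0956254  -0.96841865]] [-0.57467552 -0.02741981  0.39105295]
0.15 [ 2.60471836e+00  1.75540324e+00 -2.08561124e-03]
```

View pics/scene0.png

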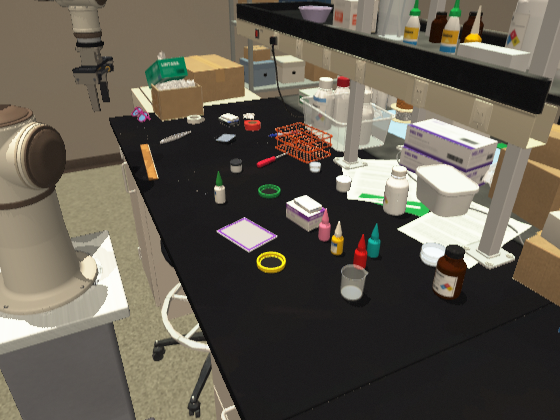

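View pics/top0.png

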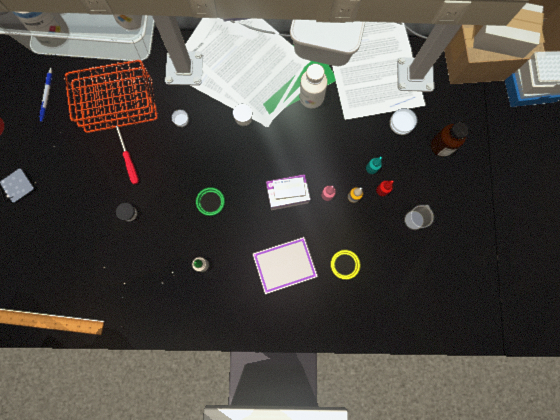

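View pics/wrist0.png

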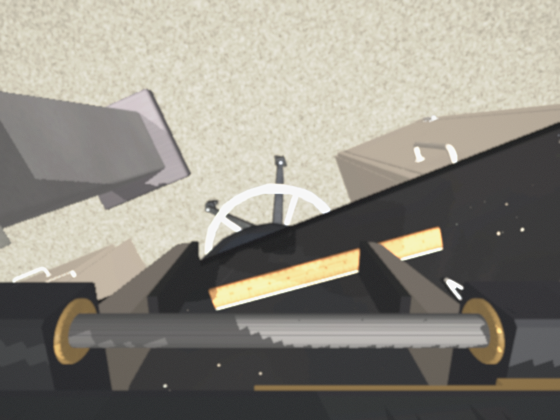

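The top view shows the green coaster at (210,201), the green dropper at (199,264), the cartons at (288,191), the mat at (285,265) and the yellow coaster at (345,264). There are four dropper candidates: pink (329,192), yellow (356,194), red (387,187) and turquoise (374,164). The one at (356,194) fits because its body is yellow, and I'll confirm it in a crop.

```bash
python3 - <<'E'
import cv2,numpy as np
t=cv2.imread("pics/top0.png"); s=cv2.imread("pics/scene0.png")
a=cv2.resize(t[155:300,185:425],(800,483),interpolation=cv2.INTER_CUBIC); cv2.imwrite("pics/topcrop.png",a)
b=cv2.resize(s[165:300,200:400],(800,540),interpolation=cv2.INTER_CUBIC); cv2.imwrite("pics/scenecrop.png",b)
E
```

```text
(no output)
```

View pics/topcrop.png

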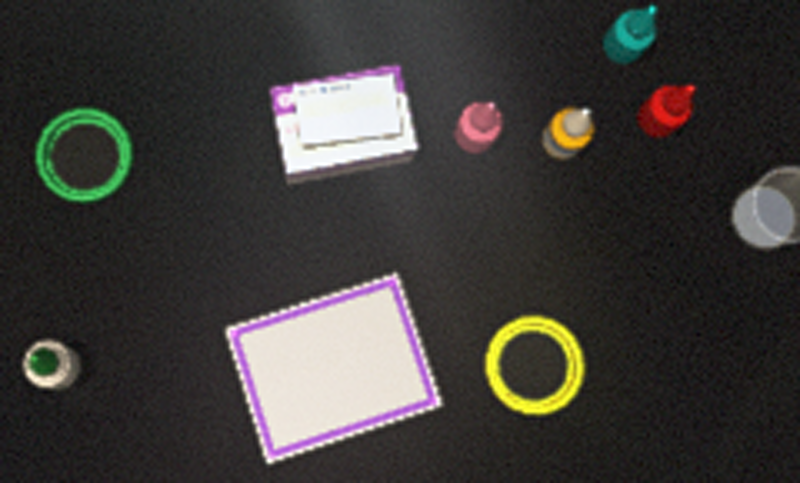

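View pics/scenecrop.png

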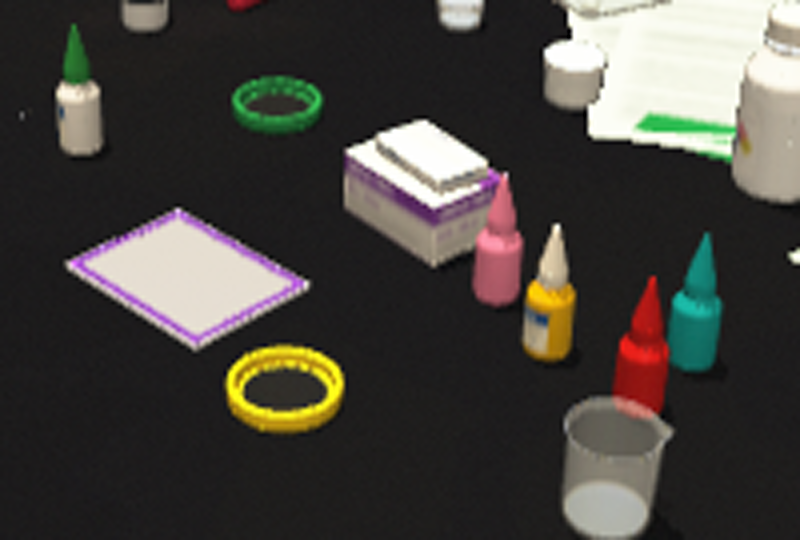

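The crop confirms the yellow body with a white nozzle at full-frame (356,194). Next I enlarge the individual objects for accurate corners.

```bash
python3 - <<'E'
import cv2,numpy as np
t=cv2.imread("pics/top0.png")
def crop(x,y,w,h,k,n):
    a=cv2.resize(t[y:y+h,x:x+w],None,fx=k,fy=k,interpolation=cv2.INTER_CUBIC)
    for i in range(0,w,10): cv2.putText(a,str(x+i),(i*k,10),0,.35,(0,255,255)); cv2.line(a,(i*k,0),(i*k,h*k),(60,60,60))
    for i in range(0,h,10): cv2.putText(a,str(y+i),(0,i*k+10),0,.35,(0,255,255)); cv2.line(a,(0,i*k),(w*k,i*k),(60,60,60))
    cv2.imwrite(n,a)
crop(260,170,60,45,13,"pics/c1.png")
hsv=cv2.cvtColor(t,cv2.COLOR_BGR2HSV)
for n,lo,hi,r in [("ycoast",(25,150,150),(35,255,255),(320,240,60,50)),("gcoast",(55,120,80),(75,255,255),(185,180,50,45)),("mat",(0,0,100),(180,255,255),(245,230,78,70))]:
    x,y,w,h=r; m=cv2.inRange(hsv[y:y+h,x:x+w],lo,hi); c,_=cv2.findContours(m,cv2.RETR_EXTERNAL,cv2.CHAIN_APPROX_NONE); c=max(c,key=cv2.contourArea)+[x,y]
    print(n,cv2.fitEllipse(c),cv2.minAreaRect(c))
crop(185,250,30,30,16,"pics/c2.png"); crop(315,175,60,40,13,"pics/c3.png")
E
```

```text
ycoast ((344.9555358886719, 264.20166015625), (27.86930274963379, 28.77284812927246), 143.80638122558594) ((345.0, 264.0), (28.0, 28.0), 90.0)
gcoast ((209.79273986816406, 200.97361755371094), (27.455610275268555, 28.348691940307617), 69.63179016113281) ((209.75003051757812, 200.75001525878906), (27.577163696289062, 28.284271240234375), 45.0)
mat ((284.5086975097656, 264.9014587402344), (49.22774887084961, 65.58151245117188), 71.99170684814453) ((284.4000244140625, 264.70001220703125), (43.323204040527344, 55.97230911254883), 71.56504821777344)
```

View pics/c1.png

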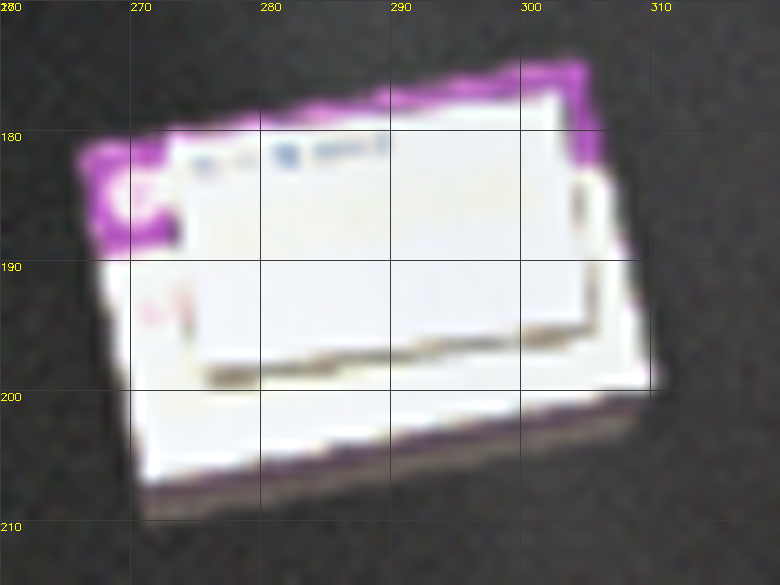

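View pics/c2.png

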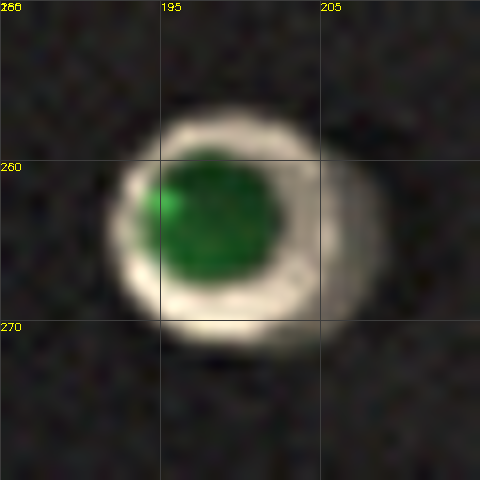

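View pics/c3.png

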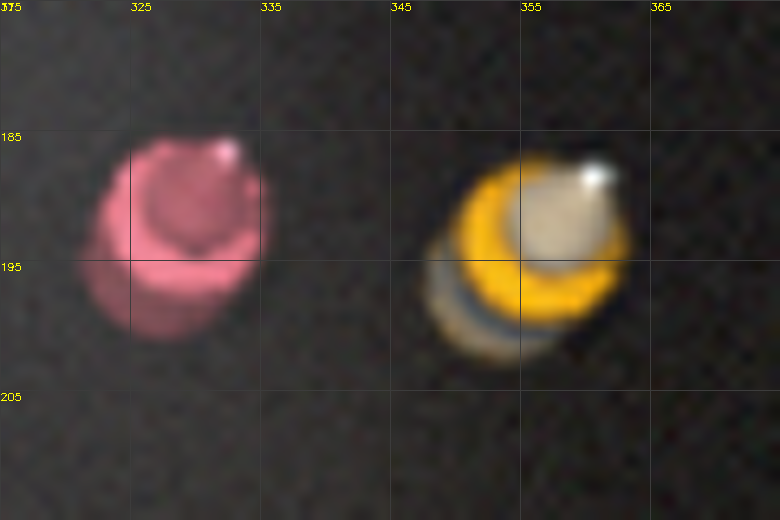

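```bash
cat > h.py <<'E'
from workcell import bot
import cv2,numpy as np
from scipy.spatial.transform import Rotation as Rn
def unproj(c,uv,z):
    uv=np.atleast_2d(np.array(uv,float)); d=np.c_[(uv[:,0]-c["cx"])/c["fx"],(uv[:,1]-c["cy"])/c["fy"],np.ones(len(uv))]
    R=np.array(c["R"]);o=-R.T@np.array(c["t"]); w=d@R; return (o+w*((z-o[2])/w[:,2])[:,None])[:,:2]
def proj(c,X):
    p=np.atleast_2d(X)@np.array(c["R"]).T+np.array(c["t"]); return np.c_[c["fx"]*p[:,0]/p[:,2]+c["cx"],c["fy"]*p[:,1]/p[:,2]+c["cy"]]
def rot(a): # jaw axis (tool x) at world yaw a, tool down
    a=(a+np.pi/2)%np.pi-np.pi/2
    return (Rn.from_euler('z',a)*Rn.from_euler('x',np.pi)).as_rotvec()
def rect(P): # corners (bl,br,fr,fl) ; x axis = short side
    P=np.array(P); c=P.mean(0); L=(P[0]+P[3]-P[1]-P[2])/2; W=(P[0]+P[1]-P[2]-P[3])/2
    return c,np.linalg.norm(W),np.linalg.norm(L),np.arctan2(W[1],W[0]),np.arctan2(-L[0],L[1])
E
python3 - <<'E'
from h import *
c=bot.read_camera("top"); g=lambda l:np.array(l)-.5
print("big",rect(unproj(c,g([(266,181.2),(304.9,174.8),(310.2,199.8),(271.2,207.2)]),.045)))
print("small",rect(unproj(c,g([(272.8,180.6),(303,177),(305.2,195.2),(275.5,198.5)]),.057)))
print("gd",unproj(c,g([(199.0,264.2)]),.05),unproj(c,g([(195,262.7)]),.096))
print("yd",unproj(c,g([(356.6,193.5)]),.045),unproj(c,g([(360.8,188.5)]),.087))
print("yc",unproj(c,[(344.96,264.2)],.012),"gc",unproj(c,[(209.8,200.97)],.012))
b=cv2.boxPoints(((284.45,264.8),(44.3,57),71.6)); print(b); 
p=unproj(c,b,.003);print("mat",p.mean(0),p,[np.linalg.norm(p[i]-p[i-1]) for i in range(4)],[np.degrees(np.arctan2(*(p[i]-p[i-1])[::-1])) for i in range(4)])
print("jar,beaker,free",unproj(c,[(126,212),(415,219),(230,155),(280,140),(140,262),(250,130)],0.))
for p in [(0.5,0.2,.2),(.4,0,.2),(.65,.1,.2)]:
    print(bot.inverse_kinematics(p,rot(0)))
E
```

```text
big (array([ 0.63628794, -0.01750103]), np.float64(0.06175160191927254), np.float64(0.09189537461304091), np.float64(0.21405849873866245), np.float64(0.20322206662363795))
small (array([ 0.64024264, -0.01933121]), np.float64(0.04280573118837444), np.float64(0.06917676954148605), np.float64(0.14653150793878922), np.float64(0.14166954003813248))
gd [[0.46257542 0.17822079]] [[0.46305575 0.17878648]]
yd [[ 0.63333935 -0.17662413]] [[ 0.63500527 -0.17746786]]
yc [[ 0.47044505 -0.15503862]] gc [[0.61343257 0.16603625]]
[[250.41542 252.77838]
 [304.50134 234.78638]
 [318.48462 276.8216 ]
 [264.39868 294.8136 ]]
mat [ 0.46721164 -0.01457781] [[ 0.49313944  0.06613046]
 [ 0.5385191  -0.06086245]
 [ 0.44040851 -0.09436744]
 [ 0.3967795   0.0307882 ]] [np.float64(0.10263680792305398), np.float64(0.1348573761841647), np.float64(0.10367386805463093), np.float64(0.13254215342615772)] [np.float64(20.14169495071936), np.float64(-70.33615692374832), np.float64(-161.1448476638302), np.float64(109.21845556683552)]
jar,beaker,free [[ 0.58439394  0.36602606]
 [ 0.58305148 -0.32756472]
 [ 0.73252986  0.12401142]
 [ 0.77448887  0.00175192]
 [ 0.46644603  0.32347047]
 [ 0.79866544  0.0769405 ]]
[ 1.55975837e-01  7.54151775e-02  1.71674150e+00 -4.44089210e-16
  1.34943598e+00  1.55975837e-01]
[-3.04430594e-01 -3.15824462e-01  2.07192895e+00 -4.44089210e-16
  1.38548817e+00 -3.04430594e-01]
[-3.06926622e-02  3.79575378e-01  1.35986111e+00 -4.44089210e-16
  1.40215616e+00 -3.06926622e-02]
```

```bash
python3 - <<'E'
from h import *
bot.set_gripper(0.75,20)
bot.goto((.637,-.018,.22),rot(.16))
c=bot.read_camera("wrist"); im=c["pixels"].copy()
def drawrect(cx,cy,a,w,l,z,col):
    P=[];
    for sx,sy in [(1,1),(1,-1),(-1,-1),(-1,1)]:
        P.append((cx+np.cos(a)*sx*w/2-np.sin(a)*sy*l/2,cy+np.sin(a)*sx*w/2+np.cos(a)*sy*l/2,z))
    cv2.polylines(im,[np.int32(proj(c,P))],True,col,1)
drawrect(.6363,-.0175,.208,.063,.093,.045,(0,255,0))
drawrect(.640,-.0193,.145,.042,.070,.057,(0,0,255))
cv2.imwrite("pics/w1.png",im); cv2.imwrite("pics/w1raw.png",c["pixels"]); print(bot.current_clock(),bot.current_ee_pos(),bot.current_opening())
E
```

```text
3.225 [ 0.63694323 -0.01701706  0.22003319] 0.7477354565749135
```

View pics/w1.png

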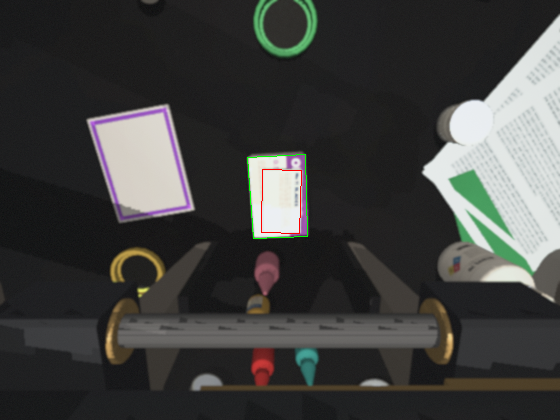

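The wrist view shows both cartons at (280,197) with my projected outlines on their edges. I'll enlarge it to check the small one.

```bash
python3 - <<'E'
import cv2
a=cv2.imread("pics/w1.png")[145:245,235:320];b=cv2.imread("pics/w1raw.png")[145:245,235:320]
cv2.imwrite("pics/w1z.png",cv2.resize(cv2.hconcat([b,a]),None,fx=4.6,fy=4.6,interpolation=cv2.INTER_CUBIC))
E
```

```text
(no output)
```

View pics/w1z.png

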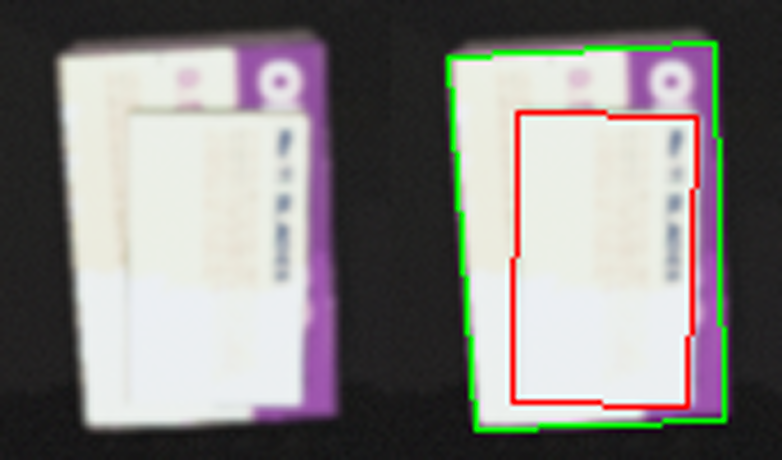

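```bash
python3 - <<'E'
from h import *
r=rot(.145)
bot.goto((.640,-.0195,.12),r)
bot.line_to((.640,-.0195,.0485),r,.1)
print(bot.current_ee_pos(),bot.current_contact_force())
bot.set_gripper(0.0,12)
print(bot.current_opening()*92, bot.current_contact_force())
bot.line_to((.640,-.0195,.15),r,.12)
print(bot.current_opening()*92,bot.current_contact_force(),bot.current_clock())
c=bot.read_camera("wrist"); cv2.imwrite("pics/w2.png",c["pixels"])
c=bot.read_camera("scene"); cv2.imwrite("pics/s2.png",c["pixels"])
E
```

```text
[ 0.64066005 -0.01962148  0.04929785] [-0.15445443  1.31082737 -0.12215815]
42.15801972177691 [-0.15622028  0.01451108  1.75261561]
41.75166802204847 [ 0.15081657 -0.50689828 -0.59253636] 6.0917
```

View pics/s2.png

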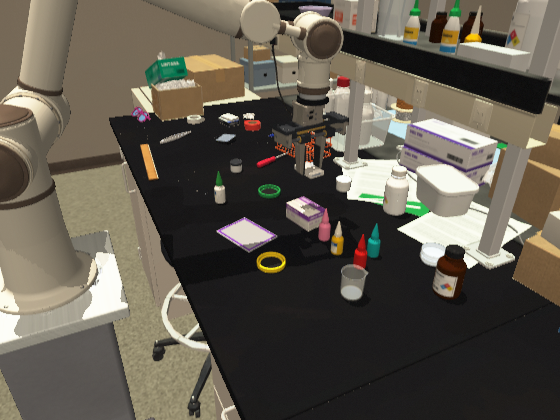

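View pics/w2.png

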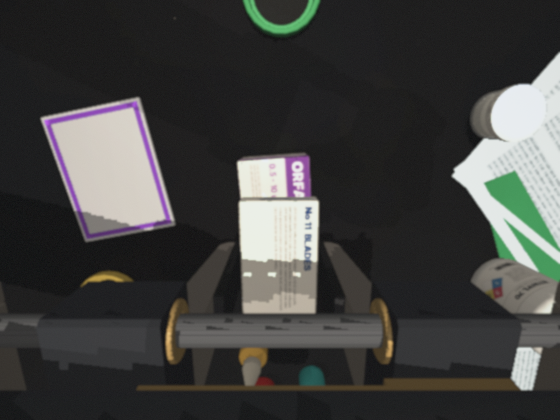

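It is held: the opening is 42 mm and the load 0.6 N. I set it aside at (0.46, 0.31).

```bash
python3 - <<'E'
from h import *
r=rot(0.145)
bot.goto((.46,.31,.15),r)
bot.line_to((.46,.31,.02),r,.12)
bot.line_to((.46,.31,.0045),r,.03)
bot.hold(.2);print(bot.current_ee_pos(),bot.current_contact_force())
bot.set_gripper(0.72,12); bot.hold(.3)
bot.line_to((.46,.31,.2),r,.15)
bot.hold(.2)
c=bot.read_camera("wrist"); cv2.imwrite("pics/w3.png",c["pixels"])
c=bot.read_camera("top"); cv2.imwrite("pics/t3.png",c["pixels"]);print(bot.current_clock())
E
```

```text
[0.46005844 0.31003978 0.00455319] [ 0.09156848 -0.61368401 -0.38856565]
12.275
```

View pics/t3.png

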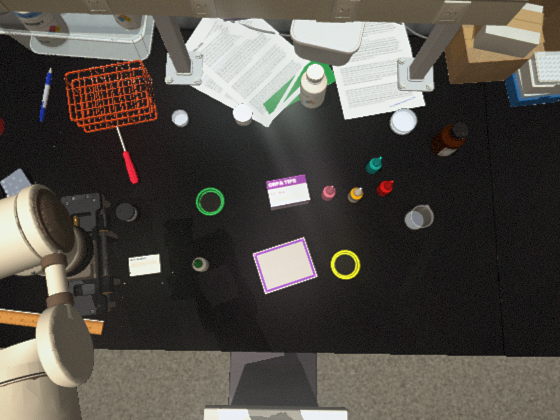

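View pics/w3.png

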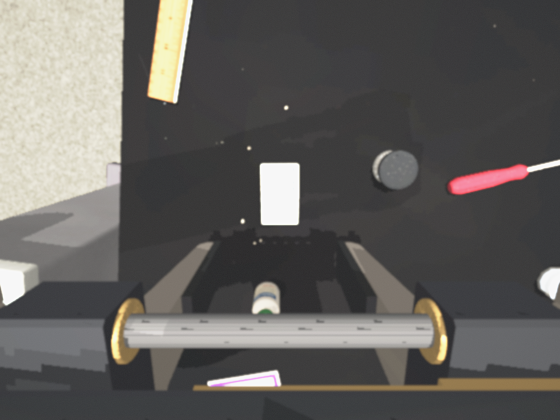

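The small carton lies flat at top (144,265), and the big carton is unmoved at (288,191). I take the big one now.

```bash
python3 - <<'E'
from h import *
r=rot(0.208); p=(.6363,-.0178)
bot.set_gripper(1.0,20)
bot.goto((*p,.15),r)
bot.line_to((*p,.03),r,.12)
bot.line_to((*p,.011),r,.05); bot.hold(.2)
print(bot.current_ee_pos(),bot.current_contact_force())
bot.set_gripper(0.0,20); print(bot.current_opening()*92,bot.current_contact_force())
bot.line_to((*p,.09),r,.1)
print(bot.current_opening()*92,bot.current_contact_force())
r=rot(.34); q=(.467,-.0146)
bot.line_to((*q,.09),r,.15)
bot.line_to((*q,.03),r,.1)
bot.line_to((*q,.0145),r,.03); bot.hold(.3)
print(bot.current_ee_pos(),bot.current_contact_force())
c=bot.read_camera("scene"); cv2.imwrite("pics/s4.png",c["pixels"]);print(bot.current_clock())
E
```

```text
[ 0.63658161 -0.01787436  0.01134333] [ 0.3428321   0.18806382 -0.34189463]
62.90538870970519 [ 0.09163409 -0.25001968 -0.27760984]
63.41041944757972 [ 0.46809874 -0.22314781 -0.63277595]
[ 0.46703297 -0.01459725  0.01452965] [ 0.05170022  0.03596412 -0.55372109]
20.6333
```

View pics/s4.png

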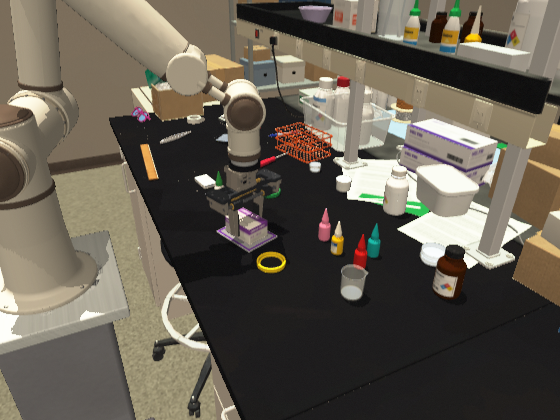

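The carton hangs over the mat at (246,232), barely above it. I release it, retreat and look.

```bash
python3 - <<'E'
from h import *
r=rot(.34); q=(.467,-.0146)
bot.line_to((*q,.0138),r,.02)
bot.set_gripper(1.0,12); bot.hold(.3)
bot.line_to((*q,.12),r,.12)
bot.goto((.46,.31,.15),rot(.145))
def overlay(c,im,cx,cy,a,w,l,z,col):
    P=[(cx+np.cos(a)*sx*w/2-np.sin(a)*sy*l/2,cy+np.sin(a)*sx*w/2+np.cos(a)*sy*l/2,z) for sx,sy in [(1,1),(1,-1),(-1,-1),(-1,1)]]
    cv2.polylines(im,[np.int32(np.round(proj(c,P)*64))],True,col,1,cv2.LINE_AA,6)
c=bot.read_camera("top"); raw=c["pixels"]; cv2.imwrite("pics/t5.png",raw);print(bot.current_clock())
a=cv2.resize(raw[225:305,240:330],None,fx=8,fy=7.5,interpolation=cv2.INTER_CUBIC)
a=cv2.resize(raw[230:300,240:330],None,fx=8,fy=8,interpolation=cv2.INTER_CUBIC)
c2=dict(c); c2["fx"]*=8;c2["fy"]*=8;c2["cx"]=(c["cx"]-240+.5)*8-.5;c2["cy"]=(c["cy"]-230+.5)*8-.5
overlay(c2,a,*q,.34,.063,.093,.048,(0,255,0)); overlay(c2,a,*q,.34,.083,.113,.003,(0,0,255))
cv2.imwrite("pics/t5z.png",a)
E
```

```text
24.0917
```

View pics/t5z.png

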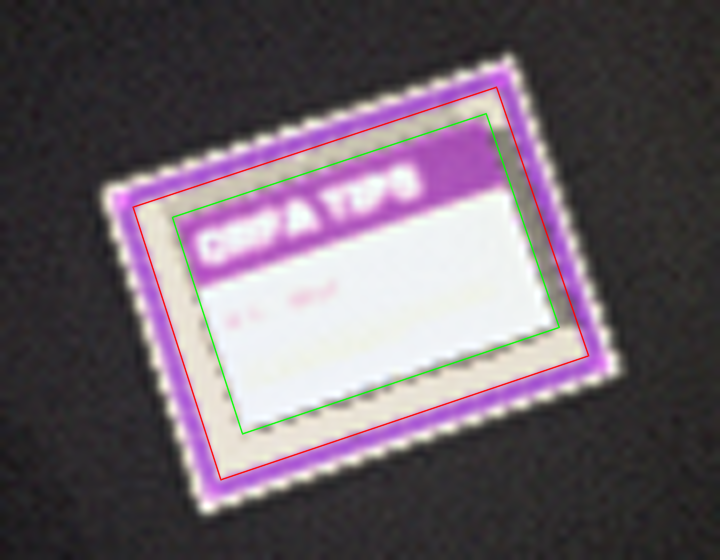

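The carton lies square in the outline, within about 1 mm of the projected pose. Next I put the small carton back on top.

```bash
python3 - <<'E'
from h import *
r=rot(.145); p=(.46,.31); q=(.4665,-.0146)
bot.set_gripper(.72,12)
bot.line_to((*p,.02),r,.12); bot.line_to((*p,.0045),r,.04); bot.hold(.2)
bot.set_gripper(0.0,12); print(bot.current_opening()*92,bot.current_contact_force())
bot.line_to((*p,.15),r,.12); print(bot.current_opening()*92,bot.current_contact_force())
r=rot(.34); bot.goto((*q,.14),r)
bot.line_to((*q,.07),r,.1); bot.line_to((*q,.0525),r,.03); bot.hold(.3)
print(bot.current_ee_pos(),bot.current_contact_force(),bot.current_opening()*92)
c=bot.read_camera("scene"); cv2.imwrite("pics/s6.png",cv2.resize(c["pixels"][150:290,180:370],None,fx=4,fy=4,interpolation=cv2.INTER_CUBIC));print(bot.current_clock())
E
```

```text
42.22214332338854 [-0.14318627 -0.27642568  0.35250878]
42.29977160050631 [-0.05697518 -0.87475758 -0.7453775 ]
[ 0.46651017 -0.01461039  0.05241997] [-0.15181675 -0.42602705  0.86874139] 42.329549771899806
31.625
```

View pics/s6.png

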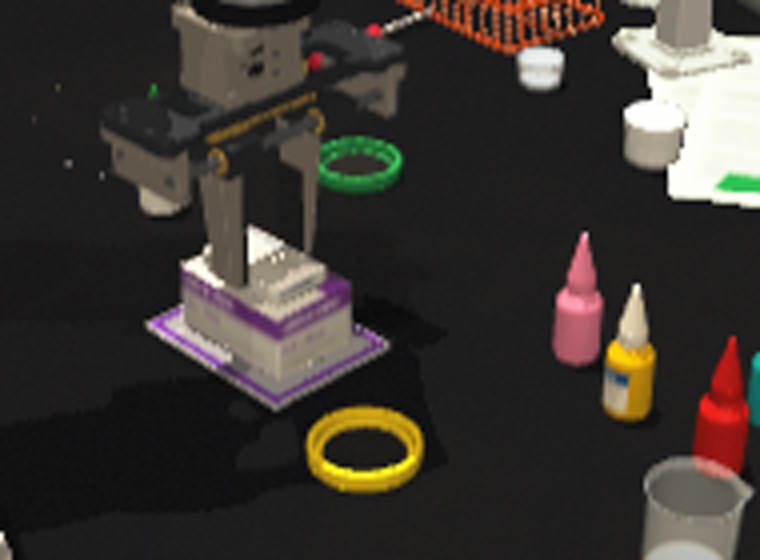

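```bash
python3 - <<'E'
from h import *
r=rot(.34); q=(.4665,-.0146)
bot.set_gripper(.72,10); bot.hold(.3); bot.line_to((*q,.15),r,.12)
r=rot(.2); p=(.634,-.177)
bot.set_gripper(.55)
bot.goto((*p,.16),r)
c=bot.read_camera("top"); cv2.imwrite("pics/t7.png",cv2.resize(c["pixels"][155:300,185:425],(800,483),interpolation=cv2.INTER_CUBIC))
c=bot.read_camera("wrist"); cv2.imwrite("pics/w7.png",c["pixels"])
u=proj(c,[(*p,0),(*p,.045),(*p,.087)]);print(u,bot.current_clock())
E
```

```text
[[279.27405049 201.61895529]
 [279.33605482 211.88535908]
 [279.41312373 224.64609144]] 34.875
```

View pics/t7.png

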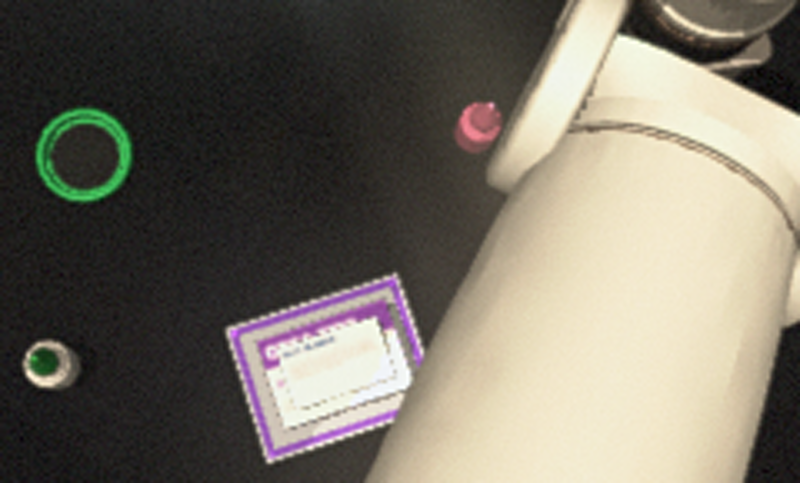

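View pics/w7.png

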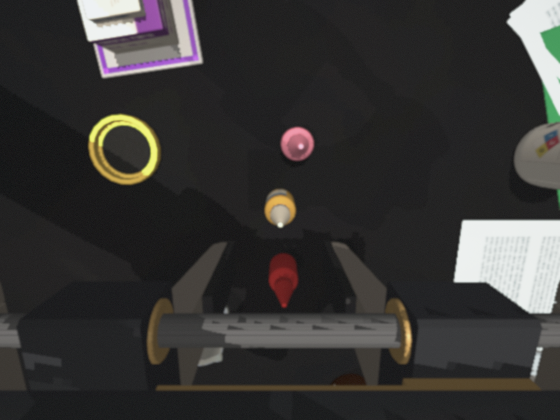

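The small carton sits on the big one. In the wrist view the yellow bottle's tip at (280,226) matches my prediction of (279,225). I pick it up.

```bash
python3 - <<'E'
from h import *
r=rot(.2); p=(.634,-.177)
bot.line_to((*p,.05),r,.12); bot.line_to((*p,.013),r,.06); bot.hold(.2)
print(bot.current_ee_pos(),bot.current_contact_force())
bot.set_gripper(0.0,8); print(bot.current_opening()*92,bot.current_contact_force())
bot.line_to((*p,.15),r,.1); print(bot.current_opening()*92,bot.current_contact_force())
q=(.4705,-.155)
bot.goto((*q,.15),r)
bot.line_to((*q,.04),r,.12);bot.line_to((*q,.0178),r,.03); bot.hold(.3)
print(bot.current_ee_pos(),bot.current_contact_force())
c=bot.read_camera("scene"); cv2.imwrite("pics/s8.png",cv2.resize(c["pixels"][150:290,180:370],None,fx=4,fy=4,interpolation=cv2.INTER_CUBIC));print(bot.current_clock())
E
```

```text
[ 0.63441619 -0.17717828  0.01357487] [-0.46038816  0.17691687 -0.27292464]
28.539330844272662 [ 0.2181349  -0.03842006  0.42421431]
28.475665617231204 [-0.26966581  0.85417372 -0.9065041 ]
[ 0.47061285 -0.15508217  0.01795056] [0.00131253 0.5413531  0.18087604]
41.8833
```

View pics/s8.png

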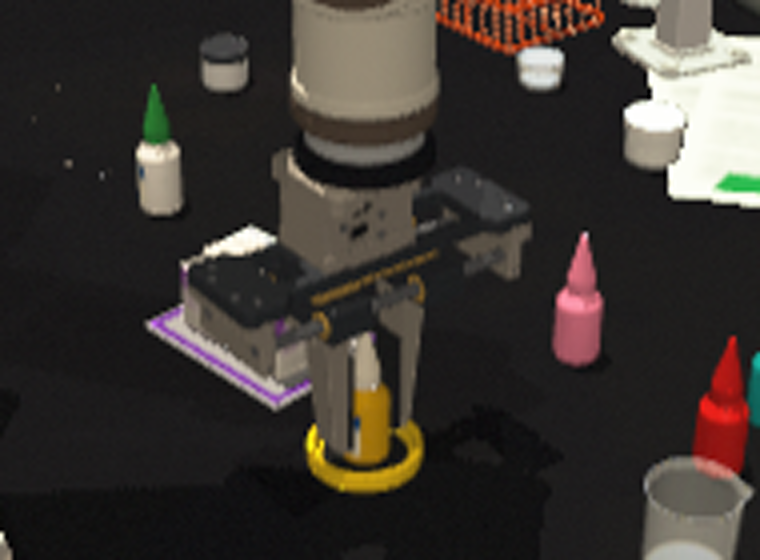

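The yellow bottle is upright in its coaster. I release it and go to the green-nozzled one.

```bash
python3 - <<'E'
from h import *
r=rot(.2); q=(.4705,-.155)
bot.line_to((*q,.0172),r,.02); bot.hold(.1)
bot.set_gripper(.55,8); bot.hold(.3); bot.line_to((*q,.17),r,.12)
r=rot(.0); p=(.4628,.1783)
bot.goto((*p,.17),r)
c=bot.read_camera("wrist"); cv2.imwrite("pics/w9.png",c["pixels"]); print(proj(c,[(*p,.05),(*p,.096)]))
c=bot.read_camera("top"); cv2.imwrite("pics/t9.png",cv2.resize(c["pixels"][155:300,185:425],(800,483),interpolation=cv2.INTER_CUBIC))
print(bot.current_clock())
E
```

```text
[[278.90456673 208.37366655]
 [278.93766955 221.77973585]]
45.8167
```

View pics/w9.png

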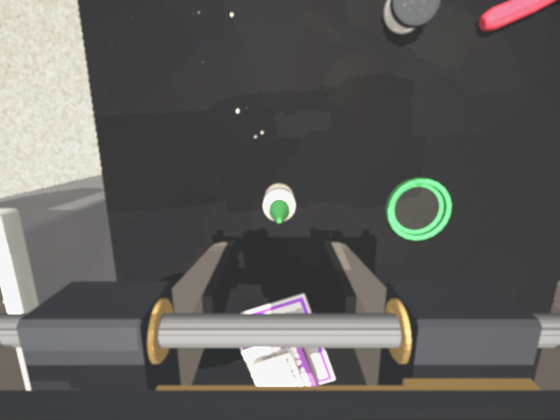

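View pics/t9.png

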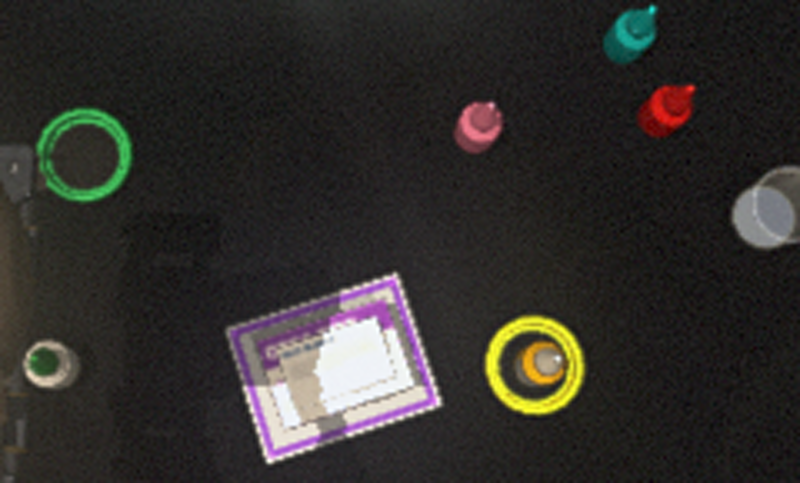

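The yellow bottle stands centred, and its tilt in the image is only perspective. The green tip at (279,221) matches the prediction of (279,222).

```bash
python3 - <<'E'
from h import *
r=rot(0); p=(.4628,.1783)
bot.line_to((*p,.05),r,.12); bot.line_to((*p,.015),r,.06); bot.hold(.2)
print(bot.current_ee_pos(),bot.current_contact_force())
bot.set_gripper(0.0,8); print(bot.current_opening()*92,bot.current_contact_force())
bot.line_to((*p,.15),r,.1); print(bot.current_opening()*92,bot.current_contact_force())
q=(.6134,.166)
bot.goto((*q,.15),r)
bot.line_to((*q,.04),r,.12);bot.line_to((*q,.0195),r,.03); bot.hold(.3)
print(bot.current_ee_pos(),bot.current_contact_force())
c=bot.read_camera("scene"); cv2.imwrite("pics/s10.png",cv2.resize(c["pixels"][150:290,180:370],None,fx=4,fy=4,interpolation=cv2.INTER_CUBIC));print(bot.current_clock())
E
```

```text
[0.46323644 0.17835066 0.01543707] [ 0.5192066   0.60233393 -0.10230428]
31.180135568342543 [-0.09432204  0.63014697  0.32480874]
30.328685134291643 [-0.93561518 -0.55104466 -0.29279576]
[0.6134561  0.1659958  0.01955879] [-0.39037858 -0.46147084 -0.883334  ]
52.725
```

View pics/s10.png

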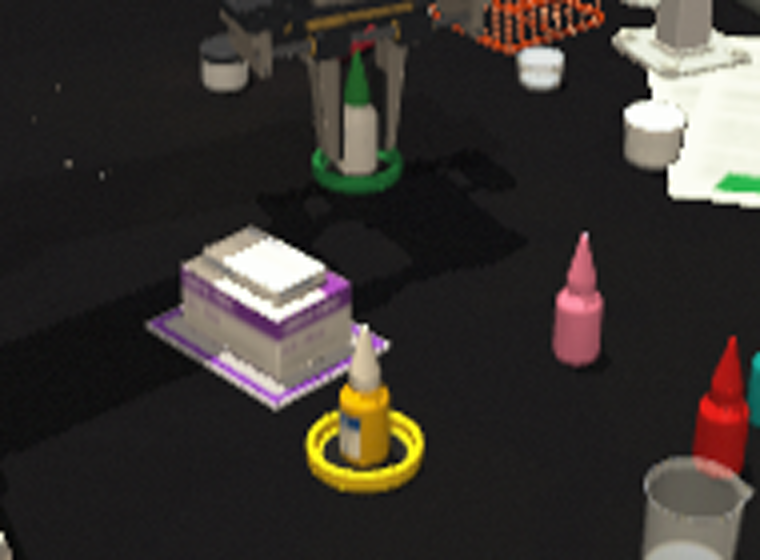

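The green-nozzled bottle is in its coaster, so I release it, move clear and check everything.

```bash
python3 - <<'E'
from h import *
r=rot(0); q=(.6134,.166)
bot.line_to((*q,.0188),r,.02); bot.hold(.1); print(bot.current_contact_force())
bot.set_gripper(.55,8); bot.hold(.3); bot.line_to((*q,.2),r,.12)
bot.goto((.3,.42,.25),rot(.6)); bot.hold(.3)
for n in ["top","scene"]:
    c=bot.read_camera(n); im=c["pixels"]
    cv2.imwrite(f"pics/end_{n}.png",cv2.resize(im[155:300,110:440] if n=="top" else im[150:300,180:390],(800,352 if n=="top" else 571),interpolation=cv2.INTER_CUBIC))
    if n=="top":
        cv2.imwrite("pics/end_z.png",cv2.resize(im[230:300,240:330],None,fx=8,fy=8,interpolation=cv2.INTER_CUBIC))
        cv2.imwrite("pics/end_g.png",cv2.resize(im[180:225,185:235],None,fx=12,fy=12,interpolation=cv2.INTER_CUBIC))
print(bot.current_clock())
E
```

```text
[ 0.07965487 -0.07063409  1.2993964 ]
57.4167
```

View pics/end_top.png

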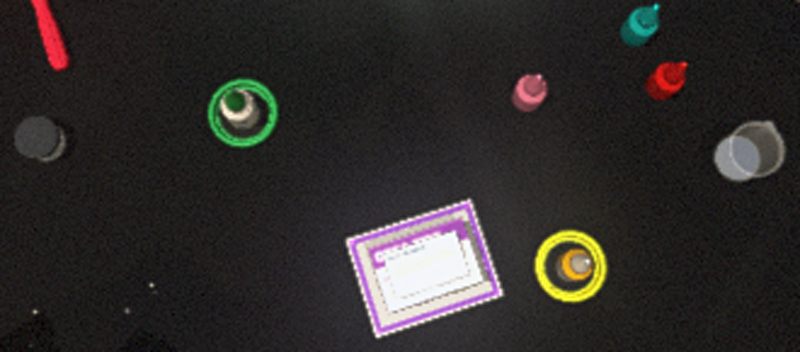

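View pics/end_scene.png

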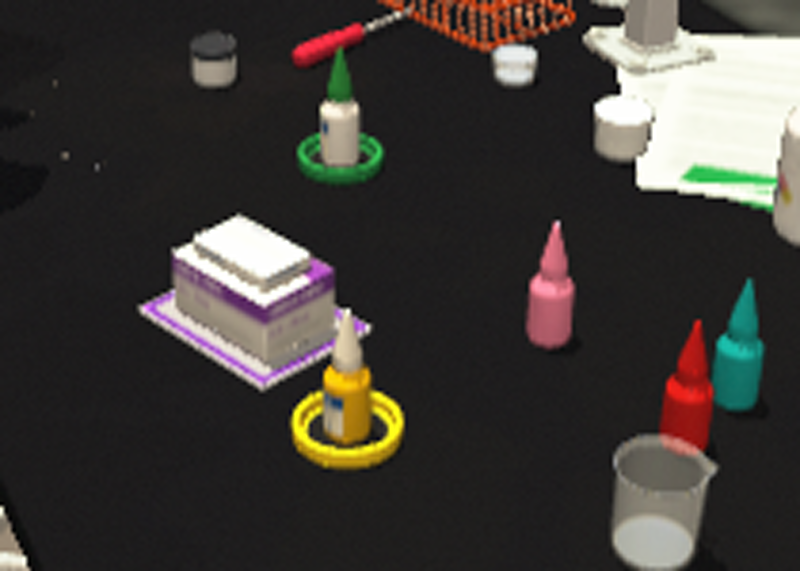

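View pics/end_z.png

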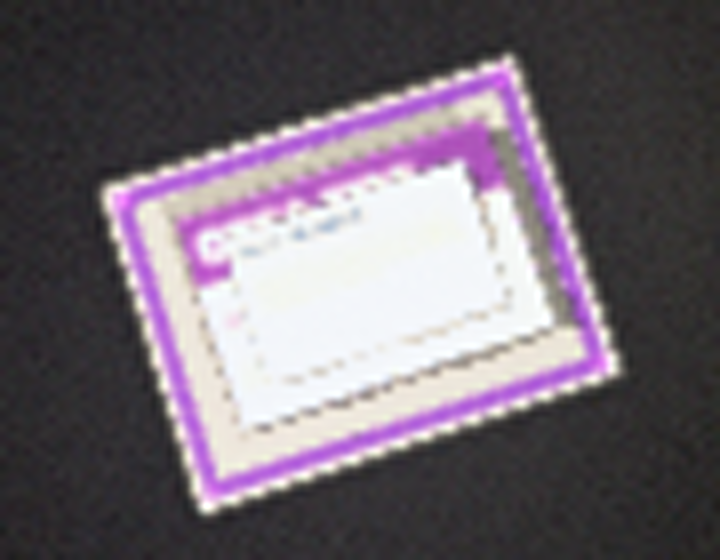

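View pics/end_g.png

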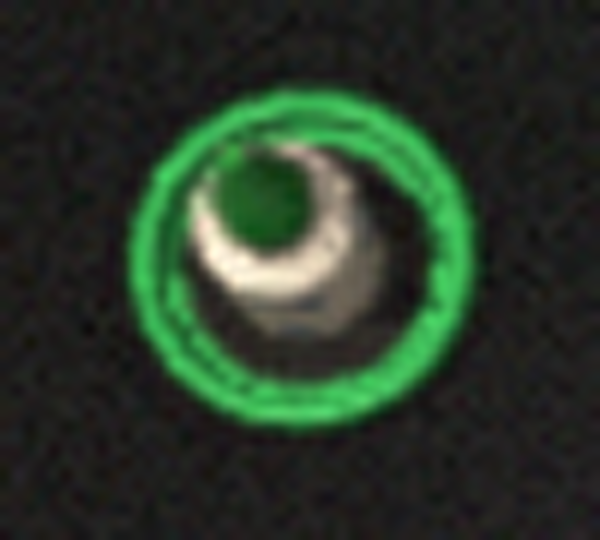

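Everything is in place. One numeric check, then I hand in.

```bash
python3 - <<'E'
from h import *
c=bot.read_camera("top")
k=lambda l,s,x,y:(np.array(l)+.5)/s-.5+[x,y]
print("green",unproj(c,k([(274,222)],12,185,180),.054)-[.6134,.166])
b=rect(unproj(c,k([(180,217),(488,122),(556,325),(243,433)],8,240,230),.048))
s=rect(unproj(c,k([(230,245),(468,165),(510,302),(278,382)],8,240,230),.060))
print(b,s)
a=lambda u:np.array([[np.cos(u),np.sin(u)],[-np.sin(u),np.cos(u)]])
print("big-mat",a(.34)@(b[0]-[.467,-.0146]),"small-big",a(.34)@(s[0]-b[0]))
print("y",unproj(c,[(185+545/3.333-.3,155+362/3.333-.3)],.049)-[.4704,-.155])
bot.job_done(); print(bot.current_clock())
E
```

```text
green [[-0.00203429 -0.00063695]]
(array([ 0.46654284, -0.0152009 ]), np.float64(0.06097035973313839), np.float64(0.09140805151327225), np.float64(0.32192184633690274), np.float64(0.33404077157985046)) (array([ 0.46596524, -0.01606951]), np.float64(0.03954122109795094), np.float64(0.06858491961673437), np.float64(0.33574959644402236), np.float64(0.3462970641006404))
big-mat [-0.00063138 -0.00041404] small-big [-0.0008342  -0.00062627]
y [[-5.47442304e-05 -8.15877012e-04]]
the job is handed in; nothing more can be done
the job is handed in; nothing more can be done
```

The bench is in order and I handed the job in after about 58 s of the 120 s allowed; no verdict is reported back.

I set the small carton aside flat on the bare worktop. Then I moved the purple carton into its outline and laid the small carton back on top. Last, I stood each dropper bottle in its own coaster.

My last checks, measured from the top camera (calibration good to about 2 mm):

| Item | Measured offset | Limit |
|---|---|---|
| Purple carton from mat centre | about 1 mm, within about 0.02 rad | 11 mm, 0.2 rad |
| Small carton on the purple one | about 1 mm, within about 0.02 rad | 14 mm across, 15 mm along, 0.3 rad |
| Green-nozzled dropper in its coaster | about 2 mm | 15 mm |
| Yellow dropper in its coaster | about 1 mm | 15 mm |

- **Upright and clear:** both bottles looked upright in the last pictures, and the arm was clear of everything.
- **Beaker and jar:** they looked unmoved in the last pictures, but I did not measure them.
- **Disagreements:** none of the checks failed or disagreed.

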